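# Lock the bench block in its cam-lock holder

### The job

Clamp the steel bench block in its green holder so that it cannot walk under the mallet. The cam was left thrown over and is in the way of the sliding jaw: push the red-knobbed lever round to turn the cam to its low point, push the sliding jaw forward by its thumb plate until the block is squared up between the two copper-lined jaws, then push the lever back as far as it will go so that the cam locks the jaw, and draw the hand clear. Only push, gently, with the fingertips: do not pinch the lever or the jaw, never force the jaw against the cam, do not lift the block, and leave the mallet, calliper and wooden block where they lie.

Things in the scene. Friction and masses are not known exactly. Their poses are not given: they have to be found in the camera images.
- holder: Green cam-lock holder bolted to the bench: base plate 210 x 116 x 10 mm, dark guide rails to 24 mm high. Origin on the bench surface 20 mm behind the plate's middle and 2 mm to its right. x points forward along the slide, from thumb plate to fixed jaw (away from the robot, within 0.35 rad), y left, z up. It does not move during the job.
- jaw_slide (a joint): Travel of the sliding jaw along the holder's +x in m; 0 = fully back, end stop 0.060, starts at 0 to 0.006. With the cam thrown its dark steel follower roller is stopped by the cam at about 0.009; with the cam low it runs freely (about 2 N). At 0.050 the block just touches both jaws; throwing the cam then squeezes it with some 30 N, with hardly any further travel.
- cam_angle (a joint): Angle of cam and lever, rad. 0 = thrown (high point across the follower's path; lever 45 degrees left of the holder's x axis), its stop; starts at 0 to 0.08. Grows counter-clockwise from above (knob swings left, then back) to the stop at 2.15. Low point: 1.95 to 2.15. Stays where left (1 to 2 N at the knob); with the jaw home, going back takes up to 10 N there below 0.7, and self-locks.
- cam_lever: The brass snail cam with its dark lever and red knob, one part. Origin on the pivot axis at bench height; its axes are the holder's when the angle is 0.
- cam_axis (a point): Point on the cam's vertical pivot, on the left guide rail, 34 mm above the bench, at (-27, 28) mm in the holder's frame.
- lever_knob (a point): Middle of the upright red knob at the lever's end: 17 mm thick, from 40 to 73 mm above the bench, 70 mm from the pivot; this point is 56 mm above the bench. The lever arm below it is 11 mm wide, 34 to 41 mm above the bench. Pushed from its forward side it opens the cam, from its back side it throws the cam.
- push_face (a point): Middle of the ribbed back (-x) face of the slide's upright steel thumb plate, 46 mm above the bench. The plate is 30 mm wide, 8 mm thick, reaches from 22 to 60 mm above the bench, and stands 8 mm right of the holder's middle line; pushing here along the holder's +x advances the jaw. At travel 0 it lies at (-110, -8) mm in the holder's frame.
- sliding_jaw: The whole sliding jaw: steel slide, dark steel follower roller, thumb plate, and a 70 mm wide jaw head, top 23 mm above the bench, with a flat copper face towards the block. Origin at bench height on the middle line, beside the roller, 36 mm behind the copper face and 55 mm ahead of push_face; it travels with the slide.
- fixed_jaw: Fixed copper-lined jaw at the front end of the holder, 84 mm wide, top 23 mm above the bench. Same origin and axes as the holder; its copper face lies at x = +95 mm.
- bench_block: Polished grey steel bench block, 64 x 64 x 18 mm, 0.5 to 0.75 kg, loose on the holder's seat between the jaws, up to 10 mm short of the fixed jaw and turned up to 0.05 rad. Origin: centre of its underside, 10 mm above the bench.
- rawhide_mallet: Wooden mallet lying to the right of the holder, 72 x 240 x 40 mm. Origin under its middle. Bystander.
- calliper: Steel calliper lying to the left of the holder, 43 x 200 x 6 mm. Origin under its middle. Bystander.
- dap_block: Small brown wooden forming block, 36 x 50 x 16 mm, lying to the left of the holder and nearer the robot. Origin: centre of its underside. Bystander.
- bench_lamp: Fixed obstacle: black lamp whose double rod leans from its foot at world (0.78, 0.36, 0.08) to a joint at (0.60, 0.28, 0.70); from there its arm runs overhead at about 0.7 m. Keep the wrist to the right of the rod. Its origin is of no use.
- flex_shaft: Fixed obstacle: a grey handpiece about 21 mm thick hangs upright at world (0.52, -0.03), its lower end 0.37 m above the bench, and a grey pole stands at (0.78, 0.02). Keep the wrist to the left of the handpiece. Its origin is of no use.
There are look-alikes about, which are no part of the job. Leave any blue or yellow look-alike of the bench_block alone.

How it is judged:
On the way, in this order (a step that is already met when the one before it is completed fails the run):
1. the cam is turned to its low point while the jaw is still back (value of joint cam_angle above 1.75 rad and value of joint jaw_slide below 0.022 m), for 0.1 s.
2. the sliding jaw is pushed up to the block with the cam still low (value of joint jaw_slide above 0.046 m and value of joint cam_angle above 1.6 rad), for 0.1 s.
At the end, for the whole second after the job is handed in: The cam lever is thrown fully over again (within 0.2 rad of its stop), the sliding jaw is home (travel 0.0485 to 0.056), and the bench block lies flat and square (within 0.03 rad) on the seat, at rest, squeezed by both jaws with more than 8 N; the fingers touch nothing (value of joint cam_angle below 0.2 rad and value of joint jaw_slide between 0.0485 and 0.056 m and contact force between bench_block and sliding_jaw above 8 N and contact force between bench_block and fixed_jaw above 8 N and angle between the x axis of bench_block and the x axis of holder, either way round below 0.03 rad and height (world z) of bench_block below 0.014 m and angle between bench_block's own z axis and vertical below 0.05 rad and linear speed of bench_block below 0.01 m/s and contact force between the fingers and anything else below 0.5 N).
It fails at once if the cam lever or the sliding jaw is pinched, or pressed hard (over 38 N) (contact force between the fingers and cam_lever above 38 N or contact force between the fingers and sliding_jaw above 38 N).
It fails at once if the bench block is lifted or tipped in the holder (height (world z) of bench_block above 0.02 m or angle between bench_block's own z axis and vertical above 0.2 rad).
It fails at once if the mallet, calliper or wooden block is moved more than 2 cm (distance of any of rawhide_mallet, calliper, dap_block from where it was at the start of the episode above 0.02 m).
It also fails if it takes over 64 s, if anything falls off the work surface, if the arm or the gripper's body presses on something with over 40 N, if the wrist force passes 120 N, or if a joint passes its speed limit or range.

### The arm

A 7-joint arm with a two-finger parallel gripper is mounted at the origin on a cart in front of the work surface, level with it; the furniture and walls round the work are solid. World frame = base frame: x ahead of the robot, y to its left, z up, the work surface at z = 0. Lengths are in m, angles in rad, forces in N, time in s.
With the tool pointing down it reaches from about 0.4 to 0.85 m from the base axis. Payload 4.5 kg.
Tool frame: the origin (TCP) lies where the fingers leave the gripper's body, on its centre line; the fingertips stand 64 mm ahead of it and the grasp point (between the pads) lies 45 mm ahead of it; z points along the fingers, y is the line along which they close (so a half turn about z gives the same grasp; the last joint's range is limited). The gripper opens to 88 mm and grips with 3 to 60 N. Pads are 18 mm wide; open, the fingers measure 123 mm over their backs; the gripper's body (75 mm by 187 mm) begins 45 mm behind the grasp point.
Start: joints at [-1.194, 0.689, -0.195, 1.565, 0.157, 0.902, -0.215], TCP at [0.21, 0.589, 0.303] pointing down, gripper open.
Joint ranges: [-3.01, 3.01], [-0.46, 2.08], [-1.47, 1.51], [0.13, 2.56], [-1, 4.14], [0.04, 2.09], [-2.66, 2.66]. Speed limits (rad/s): [2.57, 2.57, 3.14, 3.14, 3.14, 3.14, 3.14].

### API

Orientations are given as a unit quaternion [x, y, z, w].
In Python, from plant import r gives the robot as it stands.
- The arm moves only by the tool play_rows, never from a script. Its arguments are lists of equal length, an entry for each row: "translation": the shift along the tool's x, y, z in m, a list of three; "delta_rot": the turn, a rotation vector about the tool's x, y, z in degrees, a list of three; "grip": the opening, from -1 (shut) to 1 (fully open). In form: {"translation": [[x, y, z], ...], "delta_rot": [[rx, ry, rz], ...], "grip": [grip, ...]}. A call has 1 to 20 rows; each row shifts and turns the commanded pose from where the row before left it, along the tool's axes as they then stand; what a row does not reach is not made up. A row lasts 1/8 s, in which the tool goes at most 62.5 mm and 10.7 degrees, less where a joint would pass 70% of its speed; a pose out of reach is approached as far as the arm can. A call with a gripper value outside its range is refused whole. The fingers move at their own pace and stop on an object; "squeeze" is the grip in N (left out, the last holds). Time passes only in rows, so rows that do not move let the fingers close. It gives the time, the measured TCP pose, the force, the opening and the grip force at its end, in the units of the state.
- r.get_state(): the state, without advancing time (a new reading comes with each control period).
- r.snapshot(name): name is "scene" or "top"; returns the picture (400x640x3 uint8, blue, green, red); there is no depth.
- r.get_calibration(name): a dict with "intrinsics" (3x3 intrinsics, pixels), "k1" (the pictures are not rectified: a ray, as slopes to the right and down, at radius r is drawn at 1 + k1 r^2 times it, then the intrinsics apply), "eye" and "rotation" of the camera in the world. Camera axes: x right, y up, looking along -z (the intrinsics and any distortion apply to the point x, -y, -z); pixel columns grow to the right and rows downward; lengths in m; the calibration is good to about 2 mm. A picture is of the moment at which its call begins. get_calibration takes no time and is no camera call.
- r.finish_job(): hands the job in; it is judged then, once.
Trained networks look in the newest picture that a camera, given by its name, has taken for a name from the list of things; names that differ only in an ending like _2 or _b are one class to them, and where a whole thing is asked for, a point or a joint stands for the part that bears it (a point fixed in the world has none). Each returns a list of dicts, best first, with "confidence" (0 to 1); they miss things now and then, are a little off and sometimes report something else, mostly with a low value. They report only what shows in the picture. A call takes as long as a camera call. They do not tell look-alikes from the thing itself.
- r.look_for(camera, target): "point" ([x, y, z] in m, in world coordinates, good to about 4 mm: the middle of the surface that is visible of it).
- r.silhouettes(camera, target): "pixels" (400x640 bool, what is visible of it).
The state is a dict: "clock": time; "q": joint angles; "qd": joint speeds; "joint_torque": joint torques, N m; "tool_pos": TCP position; "eef_rot": TCP orientation; "contact_force": force on the tool from outside, world axes, zero at the start; "moment": the same for the moment, N m; "opening": opening from 0.0 (shut) to 1.0 (fully open); "finger_force": force on a finger pad.
Only numpy, scipy, OpenCV 4.12 (cv2) and the standard library are available. Lean on these libraries where they do the work, as an engineer would, in place of code of your own. Each camera call takes 0.05 s, during which the arm holds its last target. There are 200 camera calls.

## Working session

There is one attempt and no reset: what is moved stays moved. The work goes in short steps, Python scripts to look and compute and a tool call to move; the robot and the scene stay as the last step left them, time stands still between calls to the robot, and variables do not carry over. Pictures are saved under pics/ and viewed, at most 10 in all, crops included, and the job is handed in when it is done.

Besides the shell and the picture viewer there is one more tool, called after ">>>" as name(argument=value, ...), one argument or row to a line, values as JSON. play_rows: Moves the arm, as the interface text tells. Its arguments: {"type":"object","properties":{"translation":{"type":"array","items":{"type":"array","items":{"type":"number"}}},"delta_rot":{"type":"array","items":{"type":"array","items":{"type":"number"}}},"grip":{"type":"array","items":{"type":"number"}},"squeeze":{"type":"number"}},"required":["translation","delta_rot","grip"]}

```bash
mkdir -p pics; cat > h.py <<'E'
import numpy as np, cv2
from plant import r
from scipy.spatial.transform import Rotation as R
def cal(n):
    c=r.get_calibration(n); return np.array(c["intrinsics"]),c["k1"],np.array(c["eye"]),np.array(c["rotation"])
def proj(n,P):
    K,k1,e,Rt=cal(n); p=(np.atleast_2d(P)-e)@Rt
    s=np.c_[p[:,0]/-p[:,2],-p[:,1]/-p[:,2]]; s=s*(1+k1*(s**2).sum(1,keepdims=True))
    return s@K[:2,:2].T+K[:2,2]
def atz(n,uv,z):
    K,k1,e,Rt=cal(n); d=(np.atleast_2d(uv)-K[:2,2])@np.linalg.inv(K[:2,:2]).T; s=d.copy()
    for _ in range(20): s=d/(1+k1*(s**2).sum(1,keepdims=True))
    v=np.c_[s[:,0],-s[:,1],-np.ones(len(s))]@Rt.T
    return e+v*((z-e[2])/v[:,2:])
E
python3 - <<'E'
from h import *
for n in("scene","top"):
    im=r.snapshot(n); cv2.imwrite(f"pics/{n}0.png",im)
    print(n,cal(n)[2],cal(n)[3][:,2])
    for t in("holder","lever_knob","push_face","bench_block","fixed_jaw","sliding_jaw","cam_axis","cam_lever","dap_block","calliper","rawhide_mallet"):
        print(t,[(np.round(d["point"],3).tolist(),round(d["confidence"],2)) for d in r.look_for(n,t)[:3]])
s=r.get_state();print(s["clock"],s["tool_pos"],s["eef_rot"],s["contact_force"])
E
```

```text
Traceback (most recent call last):
IndexError: too many indices for array: array is 1-dimensional, but 2 were indexed
```

View pics/scene0.png

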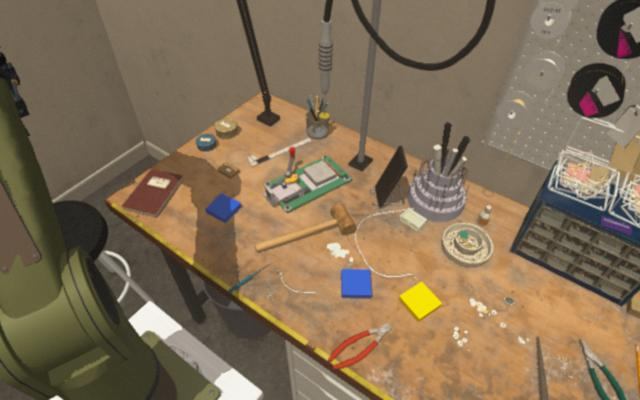

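The scene view shows the green holder near pixel (310,183), with the red knob at (292,152), the mallet at (310,230) and the calliper at (280,152). The camera rotation is a quaternion, so I'll fix the helper.

```bash
sed -i 's/np.array(c\["rotation"\])/R.from_quat(c["rotation"]).as_matrix()/' h.py
python3 - <<'E'
from h import *
for n in("top","scene"):
    im=r.snapshot(n); cv2.imwrite(f"pics/{n}0.png",im)
    print(n,cal(n)[2],cal(n)[3][:,2],cal(n)[0][0,0])
    for t in("holder","lever_knob","push_face","bench_block","fixed_jaw","sliding_jaw","cam_axis","cam_lever","dap_block","calliper","rawhide_mallet"):
        d=r.look_for(n,t)[:2]; print(t,[(np.round(x["point"],3).tolist(),round(x["confidence"],2),proj(n,x["point"]).round().tolist()) for x in d])
s=r.get_state();print(s["clock"],s["tool_pos"],s["eef_rot"],s["contact_force"])
E
```

```text
top [0.32507449 0.02389488 1.1778165 ] [-0.21996508  0.02125575  0.97527614] 437.7909795999584
holder [([0.597, 0.108, 0.012], 0.88, [[289.0, 205.0]])]
lever_knob [([0.607, 0.14, 0.043], 0.74, [[276.0, 200.0]])]
push_face [([0.549, 0.117, 0.021], 0.64, [[287.0, 222.0]])]
bench_block [([0.665, 0.08, 0.032], 0.78, [[296.0, 178.0]]), ([0.427, 0.21, 0.018], 0.65, [[257.0, 271.0]])]
fixed_jaw [([0.708, 0.061, 0.019], 0.62, [[302.0, 164.0]])]
sliding_jaw [([0.545, 0.112, 0.023], 0.68, [[289.0, 223.0]])]
cam_axis [([0.593, 0.109, 0.012], 0.77, [[289.0, 206.0]]), ([0.604, 0.14, 0.039], 0.61, [[276.0, 201.0]])]
cam_lever [([0.609, 0.136, 0.043], 0.49, [[277.0, 199.0]])]
dap_block [([0.534, 0.296, 0.012], 0.63, [[223.0, 235.0]])]
calliper [([0.66, 0.242, 0.002], 0.66, [[240.0, 189.0]])]
rawhide_mallet [([0.518, -0.022, 0.024], 0.69, [[340.0, 227.0]]), ([0.709, 0.06, 0.019], 0.33, [[303.0, 163.0]])]
scene [ 0.00203753 -0.3853772   0.79264654] [-0.56356326 -0.39078175  0.72779535] 415.8102894615375
holder [([0.59, 0.102, 0.01], 0.62, [[296.0, 187.0]])]
lever_knob [([0.61, 0.142, 0.039], 0.75, [[
[... 192 characters left out ...]
d_jaw [([0.608, 0.138, 0.042], 0.68, [[289.0, 169.0]]), ([0.705, 0.053, 0.023], 0.48, [[336.0, 167.0]])]
sliding_jaw [([0.542, 0.11, 0.019], 0.59, [[282.0, 194.0]])]
cam_axis [([0.589, 0.1, 0.012], 0.66, [[296.0, 187.0]])]
cam_lever [([0.603, 0.135, 0.043], 0.51, [[288.0, 170.0]])]
dap_block [([0.526, 0.29, 0.01], 0.65, [[227.0, 171.0]]), ([0.656, 0.242, 0.007], 0.34, [[271.0, 154.0]])]
calliper [([0.658, 0.244, 0.004], 0.55, [[271.0, 154.0]]), ([0.588, 0.099, 0.013], 0.46, [[296.0, 187.0]])]
rawhide_mallet [([0.525, -0.032, 0.024], 0.79, [[323.0, 222.0]])]
1.25 [0.21006888 0.58866853 0.30272939] [1.70550736e-01 9.85348895e-01 3.23026944e-05 5.09134657e-06] [0.07670797 0.24102614 0.13555131]
```

View pics/top0.png

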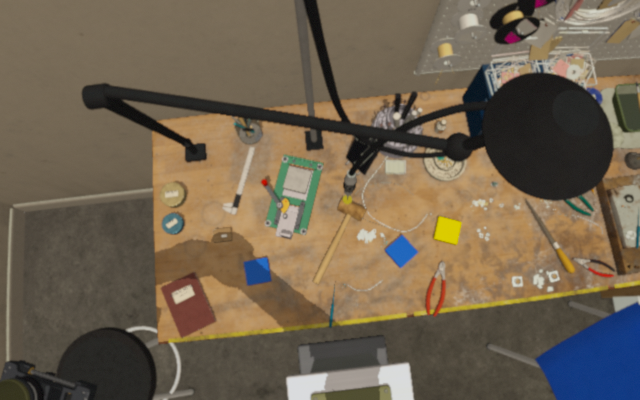

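The top view shows the green plate from about (265,158) to (325,238), with the red knob near (265,182), the thumb plate near (286,236) and the mallet on the right. Next I'll fit the plate pose and the knob from both views.

```bash
python3 - <<'E'
from h import *
from scipy.optimize import least_squares
res={}
for n in("top","scene"):
    im=cv2.imread(f"pics/{n}0.png"); hsv=cv2.cvtColor(im,cv2.COLOR_BGR2HSV)
    c=proj(n,[[.615,.1,.01]])[0]; m=np.zeros(im.shape[:2],np.uint8); cv2.circle(m,tuple(int(v) for v in c),65,255,-1)
    g=cv2.inRange(hsv,(55,60,30),(95,255,255))&m
    k,l,st,_=cv2.connectedComponentsWithStats(g); 
    ys,xs=np.nonzero(g); P=atz(n,np.c_[xs,ys],.01)[:,:2]
    ok=(abs(P-np.median(P,0)).max(1)<.16); P=P[ok]
    (cc,wh,a)=cv2.minAreaRect((P*1000).astype(np.float32)); print(n,len(P),cc,wh,a)
    rd=(cv2.inRange(hsv,(0,120,70),(8,255,255))|cv2.inRange(hsv,(170,120,70),(180,255,255)))&m
    ys,xs=np.nonzero(rd); print("red",len(xs),xs.mean(),ys.mean(),xs.min(),xs.max(),ys.min(),ys.max()); res[n]=np.array([xs.mean(),ys.mean()])
    x,y=[int(v) for v in c]; 
    cv2.imwrite(f"pics/{n}crop.png",cv2.resize(im[y-55:y+55,x-60:x+60],None,fx=5,fy=5,interpolation=cv2.INTER_CUBIC))
    print("crop origin",x-60,y-55)
f=lambda p:np.r_[proj("top",p)[0]-res["top"],proj("scene",p)[0]-res["scene"]]
s=least_squares(f,[.65,.14,.05]);print("knob",s.x,s.fun)
E
```

```text
top 1139 (628.5166625976562, 92.36256408691406) (112.29307556152344, 205.46205139160156) 70.34886169433594
red 37 264.35135135135135 181.8918918918919 261 267 179 185
crop origin 231 143
scene 671 (624.6015014648438, 87.16828918457031) (113.91507720947266, 204.5053253173828) 70.18838500976562
red 55 291.8 151.8 289 294 147 157
crop origin 242 126
knob [0.65777032 0.16617187 0.05184388] [-0.11553287  0.15341363  0.18979086 -0.0419228 ]
```

View pics/topcrop.png

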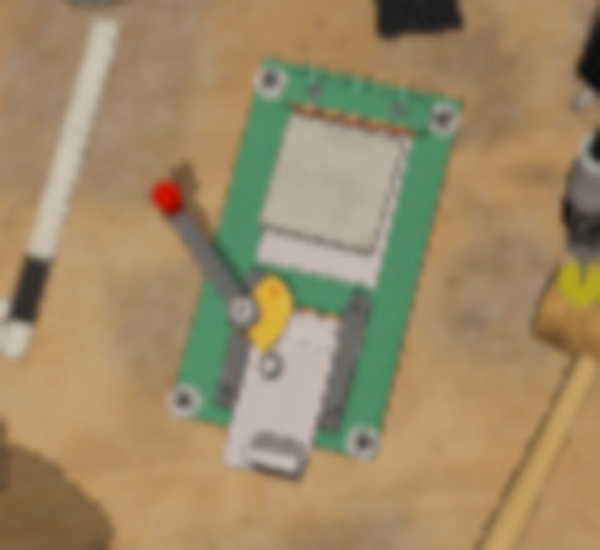

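View pics/scenecrop.png

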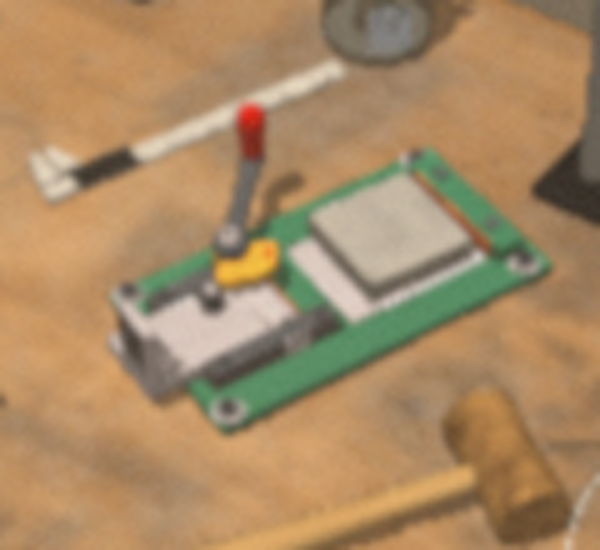

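The crops show:
- **Lever and cam:** the lever points forward-left with the red knob at its end. The brass cam sits across the follower's path.
- **Thumb plate:** at the near end of the slide.
- **Block:** grey, a little turned and short of the fixed jaw.

Next I'll write a planner that turns holder-frame waypoints into tool rows.

```bash
cat > plan.py <<'E'
from h import *
import json
YAW=np.deg2rad(-19.7); O=np.array([.610,.0975])
Q=np.array([[np.cos(YAW),-np.sin(YAW)],[np.sin(YAW),np.cos(YAW)]])
def cur():
    s=r.get_state(); M=R.from_quat(s["eef_rot"]).as_matrix()
    p=np.array(s["tool_pos"]); h=Q.T@(p[:2]-O)
    return np.r_[h*1000,p[2]*1000-64,np.rad2deg(np.arctan2(M[1,0],M[0,0])-YAW)%360]
def plan(wps,c=None,dr=1):
    """wps: (x,y,tip z mm, psi deg in holder frame, rows); tool x at psi, z down"""
    c=cur() if c is None else np.array(c,float); print("from",c.round(1)); T=[];D=[]
    for *w,n in wps:
        w=np.array(w,float); c0=c.copy()
        for i in range(1,n+1):
            g=c0+(w-c0)*i/n; a=np.deg2rad(c[3]); d=g[:2]-c[:2]
            t=np.round([d@[np.cos(a),np.sin(a)],d@[np.sin(a),-np.cos(a)],-(g[2]-c[2])],0)
            # tool y: right-handed with z down
            rz=round(-(g[3]-c[3])/dr)*dr
            c[:2]+=t[0]*np.array([np.cos(a),np.sin(a)])+t[1]*np.array([np.sin(a),-np.cos(a)]); c[2]-=t[2]; c[3]-=rz
            T.append((t/1000).tolist()); D.append([0,0,rz])
    print(len(T),json.dumps({"translation":T,"delta_rot":D,"grip":[-1]*len(T)})); print("to",c.round(1)); return c
def st():
    s=r.get_state(); print("clk",s["clock"],"h",cur().round(1),"F",np.round(s["contact_force"],1),"q",np.round(s["q"],2),"op",s["opening"])
PV=np.array([-27.,28.])
def arc(phi,psi,clear,rad=70):
    k=PV+rad*np.array([np.cos(np.deg2rad(phi)),np.sin(np.deg2rad(phi))])
    return k-clear*np.array([np.cos(np.deg2rad(psi)),np.sin(np.deg2rad(psi))])
E
python3 - <<'E'
from plan import *
st(); c=cur()
M=R.from_quat(r.get_state()["eef_rot"]).as_matrix(); print(M.round(2))
w=lambda x,y:(Q.T@(np.array([x,y])-O))*1000
s=arc(47,150,34)
plan([(*w(.43,.27),239,180,9),(*w(.52,.15),200,165,5),(*s,120,150,5)])
E
```

```text
clk 1.25 h [-542.1  327.6  238.7  180.1] F [0.1 0.2 0.1] q [-1.19  0.69 -0.19  1.57  0.16  0.9  -0.22] op 0.9973419450176906
[[-0.94  0.34  0.  ]
 [ 0.34  0.94  0.  ]
 [ 0.    0.   -1.  ]]
from [-542.1  327.6  238.7  180.1]
19 {"translation": [[-0.035, -0.025, -0.0], [-0.035, -0.025, -0.0], [-0.035, -0.025, -0.0], [-0.035, -0.026, -0.0], [-0.035, -0.025, -0.0], [-0.034, -0.025, -0.0], [-0.035, -0.025, -0.0], [-0.035, -0.025, -0.0], [-0.035, -0.025, -0.0], [-0.025, -0.017, 0.008], [-0.026, -0.015, 0.007], [-0.027, -0.014, 0.008], [-0.027, -0.012, 0.008], [-0.028, -0.011, 0.008], [-0.027, 0.016, 0.016], [-0.027, 0.018, 0.016], [-0.025, 0.019, 0.016], [-0.024, 0.02, 0.016], [-0.024, 0.021, 0.016]], "delta_rot": [[0, 0, 0], [0, 0, 0], [0, 0, 0], [0, 0, 0], [0, 0, 0], [0, 0, 0], [0, 0, 0], [0, 0, 0], [0, 0, 0], [0, 0, 3], [0, 0, 3], [0, 0, 3], [0, 0, 3], [0, 0, 3], [0, 0, 3], [0, 0, 3], [0, 0, 3], [0, 0, 3], [0, 0, 3]], "grip": [-1, -1, -1, -1, -1, -1, -1, -1, -1, -1, -1, -1, -1, -1, -1, -1, -1, -1, -1]}
to [ 50.2  61.8 119.7 150.1]
```

>>> play_rows(
  translation=[
    [-0.035,-0.025,0],
    [-0.035,-0.025,0],
    [-0.035,-0.025,0],
    [-0.035,-0.026,0],
    [-0.035,-0.025,0],
    [-0.034,-0.025,0],
    [-0.035,-0.025,0],
    [-0.035,-0.025,0],
    [-0.035,-0.025,0],
    [-0.025,-0.017,0.008],
    [-0.026,-0.015,0.007],
    [-0.027,-0.014,0.008],
    [-0.027,-0.012,0.008],
    [-0.028,-0.011,0.008],
    [-0.027,0.016,0.016],
    [-0.027,0.018,0.016],
    [-0.025,0.019,0.016],
    [-0.024,0.02,0.016],
    [-0.024,0.021,0.016],
    [0,0,0],
  ],
  delta_rot=[
    [0,0,0],
    [0,0,0],
    [0,0,0],
    [0,0,0],
    [0,0,0],
    [0,0,0],
    [0,0,0],
    [0,0,0],
    [0,0,0],
    [0,0,3],
    [0,0,3],
    [0,0,3],
    [0,0,3],
    [0,0,3],
    [0,0,3],
    [0,0,3],
    [0,0,3],
    [0,0,3],
    [0,0,3],
    [0,0,0],
  ],
  grip=[-1,-1,-1,-1,-1,-1,-1,-1,-1,-1,-1,-1,-1,-1,-1,-1,-1,-1,-1,-1],
  squeeze=5,
)

```text
clock: 3.75
tool_pos: [0.6792, 0.1378, 0.182]
eef_rot: [0.421, 0.907, -0.001, -0.0]
contact_force: [-0.1, -0.8, 0.9]
opening: 0.005
finger_force: 0.0
```

```bash
python3 - <<'E'
from plan import *
st()
c=plan([(*arc(47,150,32),49,150,6)])
W=[]
for i in range(8):
    f=i/20; W.append((*arc(47+f*116,150+f*90,17.5),49,150+f*90,2 if i==0 else 1))
plan(W,c)
E
```

```text
clk 3.75 h [ 51.5  61.2 118.  150. ] F [-0.1 -0.8  0.9] q [-0.22  0.92 -0.09  1.43  0.1   0.79  0.35] op 0.005148711661589826
from [ 51.5  61.2 118.  150. ]
6 {"translation": [[0.001, 0.0, 0.011], [0.0, 0.0, 0.012], [0.001, 0.0, 0.011], [0.0, 0.0, 0.012], [0.001, 0.0, 0.011], [0.001, 0.0, 0.012]], "delta_rot": [[0, 0, 0], [0, 0, 0], [0, 0, 0], [0, 0, 0], [0, 0, 0], [0, 0, 0]], "grip": [-1, -1, -1, -1, -1, -1]}
to [ 48.1  63.2  49.  150. ]
from [ 48.1  63.2  49.  150. ]
9 {"translation": [[0.007, 0.0, -0.0], [0.007, 0.0, -0.0], [0.007, 0.003, -0.0], [0.007, 0.002, -0.0], [0.007, 0.003, -0.0], [0.007, 0.002, -0.0], [0.008, 0.002, -0.0], [0.007, 0.002, -0.0], [0.007, 0.001, -0.0]], "delta_rot": [[0, 0, 0], [0, 0, 0], [0, 0, -5], [0, 0, -4], [0, 0, -5], [0, 0, -4], [0, 0, -5], [0, 0, -4], [0, 0, -5]], "grip": [-1, -1, -1, -1, -1, -1, -1, -1, -1]}
to [ -6.8  98.1  49.  182. ]
```

>>> play_rows(
  translation=[
    [0.001,0,0.011],
    [0,0,0.012],
    [0.001,0,0.011],
    [0,0,0.012],
    [0.001,0,0.011],
    [0.001,0,0.012],
    [0.007,0,0],
    [0.007,0,0],
    [0.007,0.003,0],
    [0.007,0.002,0],
    [0.007,0.003,0],
    [0.007,0.002,0],
    [0.008,0.002,0],
    [0.007,0.002,0],
    [0.007,0.001,0],
  ],
  delta_rot=[
    [0,0,0],
    [0,0,0],
    [0,0,0],
    [0,0,0],
    [0,0,0],
    [0,0,0],
    [0,0,0],
    [0,0,0],
    [0,0,-5],
    [0,0,-4],
    [0,0,-5],
    [0,0,-4],
    [0,0,-5],
    [0,0,-4],
    [0,0,-5],
  ],
  grip=[-1,-1,-1,-1,-1,-1,-1,-1,-1,-1,-1,-1,-1,-1,-1],
)

```text
clock: 5.62
tool_pos: [0.6364, 0.1933, 0.1155]
eef_rot: [0.152, 0.988, 0.0, 0.002]
contact_force: [2.3, -0.4, -1.7]
opening: 0.008
finger_force: 1.2
```

```bash
cat >> plan.py <<'E'
def look(tag,save=False):
    res={}
    for n in("top","scene"):
        im=r.snapshot(n); hsv=cv2.cvtColor(im,cv2.COLOR_BGR2HSV); x,y=[int(v) for v in proj(n,[[.615,.1,.02]])[0]]
        m=np.zeros(im.shape[:2],np.uint8); cv2.circle(m,(x,y),65,255,-1)
        rd=(cv2.inRange(hsv,(0,120,70),(8,255,255))|cv2.inRange(hsv,(170,120,70),(180,255,255)))&m
        ys,xs=np.nonzero(rd); P=None
        if len(xs)>4:
            P=Q.T@(atz(n,[[xs.mean(),ys.mean()]],.054)[0,:2]-O)*1000
            v=P-PV; print(n,"knob",len(xs),P.round(1),"r",np.hypot(*v).round(1),"theta",round(np.arctan2(v[1],v[0])%6.283-.785,2))
        res[n]=im[y-60:y+60,x-66:x+66]
    if save: cv2.imwrite(f"pics/{tag}.png",cv2.resize(np.hstack([res["top"],res["scene"]]),None,fx=3,fy=3,interpolation=cv2.INTER_CUBIC))
E
python3 - <<'E'
from plan import *
st(); look("a",True)
W=[]
for i in range(8,21):
    f=i/20; W.append((*arc(47+f*116,150+f*90,17.5),49,150+f*90,1))
plan(W)
E
```

```text
clk 5.625 h [ -7.4  99.1  51.5 182.2] F [ 2.3 -0.4 -1.7] q [-0.26  0.98 -0.21  1.55  0.3   0.63  0.65] op 0.008008760218532338
scene knob 62 [-22.2 100. ] r 72.1 theta 0.72
from [ -8.7  99.4  51.4 182.1]
13 {"translation": [[0.005, 0.001, 0.002], [0.007, 0.001, 0.0], [0.007, 0.001, 0.0], [0.008, 0.001, 0.0], [0.007, 0.001, 0.0], [0.007, 0.001, 0.0], [0.007, 0.0, 0.0], [0.007, 0.0, 0.0], [0.007, 0.001, 0.0], [0.007, -0.0, 0.0], [0.007, -0.001, 0.0], [0.007, 0.0, 0.0], [0.007, -0.0, 0.0]], "delta_rot": [[0, 0, -4], [0, 0, -4], [0, 0, -5], [0, 0, -4], [0, 0, -5], [0, 0, -4], [0, 0, -5], [0, 0, -4], [0, 0, -5], [0, 0, -4], [0, 0, -5], [0, 0, -4], [0, 0, -5]], "grip": [-1, -1, -1, -1, -1, -1, -1, -1, -1, -1, -1, -1, -1]}
to [-85.5  63.6  49.4 240.1]
```

View pics/a.png

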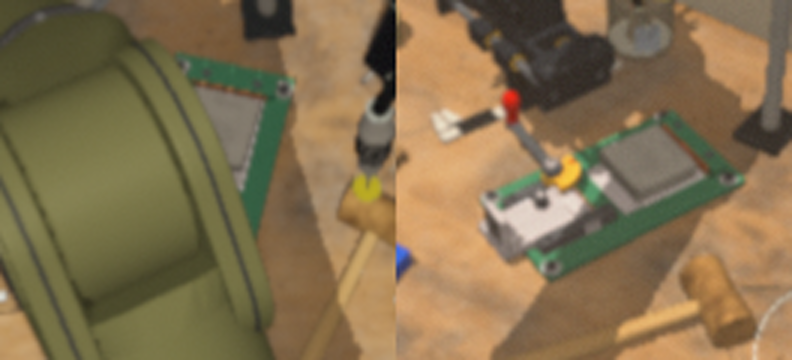

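The arm hides the holder in the top half. In the scene half, the knob at crop pixel (510,105) has swung round to about 0.72 rad under light force. I'll carry on.

>>> play_rows(
  translation=[
    [0.005,0.001,0.002],
    [0.007,0.001,0],
    [0.007,0.001,0],
    [0.008,0.001,0],
    [0.007,0.001,0],
    [0.007,0.001,0],
    [0.007,0,0],
    [0.007,0,0],
    [0.007,0.001,0],
    [0.007,0,0],
    [0.007,-0.001,0],
    [0.007,0,0],
  ],
  delta_rot=[
    [0,0,-4],
    [0,0,-4],
    [0,0,-5],
    [0,0,-4],
    [0,0,-5],
    [0,0,-4],
    [0,0,-5],
    [0,0,-4],
    [0,0,-5],
    [0,0,-4],
    [0,0,-5],
    [0,0,-4],
  ],
  grip=[-1,-1,-1,-1,-1,-1,-1,-1,-1,-1,-1,-1],
)

```text
clock: 7.22
tool_pos: [0.5577, 0.1915, 0.1137]
eef_rot: [-0.304, 0.953, 0.001, 0.002]
contact_force: [1.7, 2.6, 0.2]
opening: 0.008
finger_force: 1.2
```

```bash
python3 - <<'E'
from plan import *
st(); look("b")
E
```

```text
clk 7.225 h [-81.   70.9  49.7 235.1] F [1.7 2.6 0.2] q [-0.19  0.94 -0.39  1.8   0.64  0.53  1.2 ] op 0.007640309773745671
scene knob 73 [-88.9  59.6] r 69.5 theta 1.88
```

>>> play_rows(
  translation=[
    [0.005,-0.001,0],
    [0.005,-0.001,0],
    [0.002,0,0],
    [0,0,0],
  ],
  delta_rot=[
    [0,0,-3],
    [0,0,-3],
    [0,0,0],
    [0,0,0],
  ],
  grip=[-1,-1,-1,-1],
)

```text
clock: 7.82
tool_pos: [0.5484, 0.1796, 0.1126]
eef_rot: [-0.353, 0.936, -0.001, -0.001]
contact_force: [-0.3, 0.2, 0.5]
opening: 0.006
finger_force: 0.1
```

```bash
python3 - <<'E'
from plan import *
st(); look("c",True)
E
```

```text
clk 7.825 h [-85.7  56.5  48.6 241. ] F [-0.3  0.2  0.5] q [-0.17  0.93 -0.4   1.83  0.68  0.52  1.26] op 0.005983504934943931
scene knob 75 [-93.4  46.2] r 68.8 theta 2.09
```

View pics/c.png

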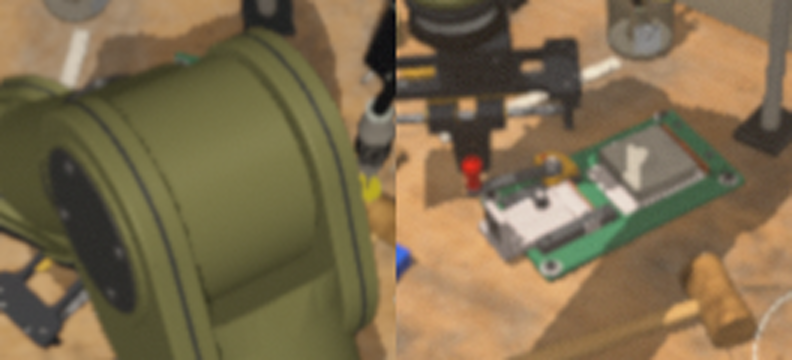

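The cam has turned clear of the follower's path. The knob, at crop pixel (472,175), points back at θ≈2.09 with the jaw still back. Next I'll go round to behind the thumb plate.

```bash
python3 - <<'E'
from plan import *
c=cur()
c=plan([(c[0]+5,c[1]+9,52,c[3],2),(c[0]+5,c[1]+9,96,c[3],3),(-155,-9,96,180,8),(-155,-9,36,180,5)],c)
plan([(-128,-9,36,180,3),(-95,-9,36,180,8)],c)
E
```

```text
from [-85.7  56.6  48.5 241. ]
18 {"translation": [[-0.005, -0.0, -0.002], [-0.005, -0.0, -0.002], [-0.0, -0.0, -0.015], [-0.0, -0.0, -0.014], [-0.0, -0.0, -0.015], [0.013, 0.004, 0.0], [0.013, 0.001, 0.0], [0.013, 0.001, 0.0], [0.013, -0.002, 0.0], [0.012, -0.003, 0.0], [0.013, -0.005, 0.0], [0.011, -0.007, 0.0], [0.01, -0.008, 0.0], [0.0, 0.0, 0.012], [0.0, 0.0, 0.012], [0.0, 0.0, 0.012], [0.0, 0.0, 0.012], [0.0, 0.0, 0.012]], "delta_rot": [[0, 0, 0], [0, 0, 0], [0, 0, 0], [0, 0, 0], [0, 0, 0], [0, 0, 8], [0, 0, 7], [0, 0, 8], [0, 0, 8], [0, 0, 7], [0, 0, 8], [0, 0, 7], [0, 0, 8], [0, 0, 0], [0, 0, 0], [0, 0, 0], [0, 0, 0], [0, 0, 0]], "grip": [-1, -1, -1, -1, -1, -1, -1, -1, -1, -1, -1, -1, -1, -1, -1, -1, -1, -1]}
to [-154.6   -9.3   36.5  180. ]
from [-154.6   -9.3   36.5  180. ]
11 {"translation": [[-0.009, 0.0, 0.0], [-0.009, 0.0, 0.0], [-0.009, 0.0, 0.0], [-0.004, 0.0, 0.0], [-0.004, 0.0, 0.0], [-0.004, 0.0, 0.0], [-0.004, 0.0, 0.0], [-0.004, 0.0, 0.0], [-0.004, 0.0, 0.0], [-0.004, 0.0, 0.0], [-0.005, 0.0, 0.0]], "delta_rot": [[0, 0, 0], [0, 0, 0], [0, 0, 0], [0, 0, 0], [0, 0, 0], [0, 0, 0], [0, 0, 0], [0, 0, 0], [0, 0, 0], [0, 0, 0], [0, 0, 0]], "grip": [-1, -1, -1, -1, -1, -1, -1, -1, -1, -1, -1]}
to [-94.6  -9.3  36.5 180. ]
```

>>> play_rows(
  translation=[
    [-0.005,0,-0.002],
    [-0.005,0,-0.002],
    [0,0,-0.015],
    [0,0,-0.014],
    [0,0,-0.015],
    [0.013,0.004,0],
    [0.013,0.001,0],
    [0.013,0.001,0],
    [0.013,-0.002,0],
    [0.012,-0.003,0],
    [0.013,-0.005,0],
    [0.011,-0.007,0],
    [0.01,-0.008,0],
    [0,0,0.012],
    [0,0,0.012],
    [0,0,0.012],
    [0,0,0.012],
    [0,0,0.012],
    [0,0,0],
  ],
  delta_rot=[
    [0,0,0],
    [0,0,0],
    [0,0,0],
    [0,0,0],
    [0,0,0],
    [0,0,8],
    [0,0,7],
    [0,0,8],
    [0,0,8],
    [0,0,7],
    [0,0,8],
    [0,0,7],
    [0,0,8],
    [0,0,0],
    [0,0,0],
    [0,0,0],
    [0,0,0],
    [0,0,0],
    [0,0,0],
  ],
  grip=[-1,-1,-1,-1,-1,-1,-1,-1,-1,-1,-1,-1,-1,-1,-1,-1,-1,-1,-1],
)

```text
clock: 10.3
tool_pos: [0.4611, 0.1415, 0.0997]
eef_rot: [0.17, 0.985, -0.001, -0.001]
contact_force: [-0.2, -0.6, 0.0]
opening: 0.005
finger_force: 0.0
```

```bash
python3 - <<'E'
from plan import *
st(); look("d")
E
```

```text
clk 10.3 h [-155.    -8.8   35.7  180.1] F [-0.2 -0.6  0. ] q [-0.36  0.88 -0.06  2.13  0.34  0.14  0.5 ] op 0.005019576132623482
scene knob 16 [-88.4  48.9] r 64.9 theta 2.03
```

>>> play_rows(
  translation=[
    [-0.009,0,0],
    [-0.009,0,0],
    [-0.009,0,0],
    [-0.004,0,0],
    [-0.004,0,0],
    [-0.004,0,0],
    [-0.004,0,0],
    [-0.004,0,0],
    [-0.004,0,0],
    [-0.004,0,0],
    [-0.005,0,0],
    [-0.005,0,0],
  ],
  delta_rot=[
    [0,0,0],
    [0,0,0],
    [0,0,0],
    [0,0,0],
    [0,0,0],
    [0,0,0],
    [0,0,0],
    [0,0,0],
    [0,0,0],
    [0,0,0],
    [0,0,0],
    [0,0,0],
  ],
  grip=[-1,-1,-1,-1,-1,-1,-1,-1,-1,-1,-1,-1],
)

```text
clock: 11.9
tool_pos: [0.5231, 0.1197, 0.1007]
eef_rot: [0.171, 0.985, 0.0, -0.0]
contact_force: [-1.8, 0.2, 0.0]
opening: 0.009
finger_force: 0.9
```

>>> play_rows(
  translation=[
    [-0.004,0,0],
    [-0.004,0,0],
    [-0.003,0,0],
    [-0.002,0,0],
  ],
  delta_rot=[
    [0,0,0],
    [0,0,0],
    [0,0,0],
    [0,0,0],
  ],
  grip=[-1,-1,-1,-1],
)

```text
clock: 12.4
tool_pos: [0.5341, 0.1158, 0.1007]
eef_rot: [0.17, 0.985, -0.0, -0.001]
contact_force: [-5.7, 2.3, 3.2]
opening: 0.004
finger_force: 2.8
```

```bash
python3 - <<'E'
from plan import *
st(); look("e",True); st()
E
```

```text
clk 12.4 h [-77.6  -8.4  36.7 180.1] F [-5.7  2.3  3.2] q [-0.21  0.91 -0.14  1.93  0.36  0.33  0.59] op 0.004175795287837803
scene knob 53 [-95.5  42.1] r 70.0 theta 2.15
clk 12.5 h [-77.5  -8.4  36.7 180.1] F [-3.8  1.5  3.4] q [-0.21  0.91 -0.14  1.93  0.36  0.33  0.59] op 0.007349754888902188
```

View pics/e.png

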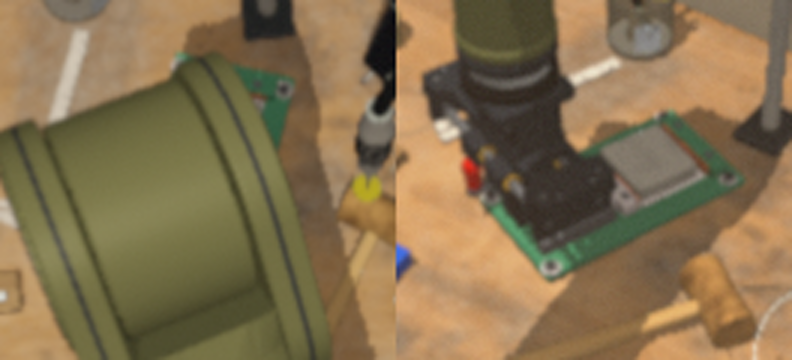

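In the scene half the jaw has reached the block at crop pixel (645,170), and the knob at (470,175) has not moved. I'll push on in small steps and watch the force.

>>> play_rows(
  translation=[
    [-0.002,0,0],
    [-0.002,0,0],
    [-0.002,0,0],
    [-0.001,0,0],
    [0,0,0],
  ],
  delta_rot=[
    [0,0,0],
    [0,0,0],
    [0,0,0],
    [0,0,0],
    [0,0,0],
  ],
  grip=[-1,-1,-1,-1,-1],
)

```text
clock: 13.12
tool_pos: [0.54, 0.1137, 0.1007]
eef_rot: [0.17, 0.985, -0.0, -0.001]
contact_force: [-5.7, 3.8, 4.4]
opening: 0.004
finger_force: 3.2
```

>>> play_rows(
  translation=[
    [-0.001,0,0],
    [-0.001,0,0],
    [0,0,0],
  ],
  delta_rot=[
    [0,0,0],
    [0,0,0],
    [0,0,0],
  ],
  grip=[-1,-1,-1],
)

```text
clock: 13.5
tool_pos: [0.541, 0.1133, 0.1007]
eef_rot: [0.17, 0.985, -0.0, -0.002]
contact_force: [-8.1, 4.2, 6.5]
opening: 0.001
finger_force: 4.2
```

>>> play_rows(
  translation=[
    [-0.001,0,0],
    [-0.001,0,0],
    [-0.001,0,0],
    [0,0,0],
    [0,0,0],
  ],
  delta_rot=[
    [0,0,0],
    [0,0,0],
    [0,0,0],
    [0,0,0],
    [0,0,0],
  ],
  grip=[-1,-1,-1,-1,-1],
)

```text
clock: 14.12
tool_pos: [0.5413, 0.1133, 0.1007]
eef_rot: [0.169, 0.986, -0.001, -0.005]
contact_force: [-13.2, 5.1, 10.4]
opening: 0.006
finger_force: 7.2
```

```bash
python3 - <<'E'
from plan import *
st(); look("f")
E
```

```text
clk 14.125 h [-70.   -8.3  36.7 180.2] F [-13.2   5.1  10.4] q [-0.2   0.92 -0.16  1.91  0.36  0.36  0.6 ] op 0.006061498880309696
scene knob 60 [-92.8  44.9] r 68.0 theta 2.11
```

The jaw is home: it stopped at a travel of about 49–50 mm with roughly 14 N on it. Next I'll withdraw, get behind the knob and throw the cam.

```bash
python3 - <<'E'
from plan import *
c=cur(); c[0]+=4
a=arc(166,65,38)
print(a)
c=plan([(-100,-8,38,180,3),(-110,-8,100,180,5),(*a,100,245,7),(*a,50,245,5)],c)
W=[]
for i in range(0,13):
    f=i/22; n=65-f*95; W.append((*arc(166-f*121,n,17.5),50,n+180,4 if i==0 else 1))
plan(W,c)
E
```

```text
[-110.98019479   10.49483678]
from [-66.   -8.3  36.7 180.2]
20 {"translation": [[0.011, 0.0, -0.0], [0.012, 0.0, -0.001], [0.011, 0.0, -0.0], [0.002, 0.0, -0.012], [0.002, 0.0, -0.013], [0.002, 0.0, -0.012], [0.002, 0.0, -0.013], [0.002, 0.0, -0.012], [0.0, 0.003, -0.0], [-0.0, 0.002, -0.0], [-0.001, 0.003, -0.0], [-0.001, 0.002, -0.0], [-0.002, 0.003, -0.0], [-0.002, 0.002, -0.0], [-0.002, 0.001, -0.0], [0.0, 0.0, 0.01], [0.0, 0.0, 0.01], [0.0, 0.0, 0.01], [0.0, 0.0, 0.01], [0.0, 0.0, 0.01]], "delta_rot": [[0, 0, 0], [0, 0, 0], [0, 0, 0], [0, 0, 0], [0, 0, 0], [0, 0, 0], [0, 0, 0], [0, 0, 0], [0, 0, -9], [0, 0, -10], [0, 0, -9], [0, 0, -9], [0, 0, -9], [0, 0, -10], [0, 0, -9], [0, 0, 0], [0, 0, 0], [0, 0, 0], [0, 0, 0], [0, 0, 0]], "grip": [-1, -1, -1, -1, -1, -1, -1, -1, -1, -1, -1, -1, -1, -1, -1, -1, -1, -1, -1, -1]}
to [-110.4   10.5   49.7  245.2]
from [-110.4   10.5   49.7  245.2]
16 {"translation": [[-0.005, 0.0, -0.0], [-0.005, 0.0, -0.0], [-0.005, 0.0, -0.0], [-0.005, 0.0, -0.0], [-0.007, 0.003, -0.0], [-0.007, 0.002, -0.0], [-0.006, 0.002, -0.0], [-0.007, 0.002, -0.0], [-0.007, 0.002, -0.0], [-0.007, 0.001, -0.0], [-0.006, 0.002, -0.0], [-0.007, 0.001, -0.0], [-0.007, 0.001, -0.0], [-0.007, 0.001, -0.0], [-0.007, 0.001, -0.0], [-0.006, 0.001, -0.0]], "delta_rot": [[0, 0, 0], [0, 0, 0], [0, 0, 0], [0, 0, 0], [0, 0, 5], [0, 0, 4], [0, 0, 4], [0, 0, 5], [0, 0, 4], [0, 0, 4], [0, 0, 4], [0, 0, 5], [0, 0, 4], [0, 0, 4], [0, 0, 5], [0, 0, 4]], "grip": [-1, -1, -1, -1, -1, -1, -1, -1, -1, -1, -1, -1, -1, -1, -1, -1]}
to [-56.6  93.1  49.7 193.2]
```

>>> play_rows(
  translation=[
    [0.011,0,0],
    [0.012,0,-0.001],
    [0.011,0,0],
    [0.002,0,-0.012],
    [0.002,0,-0.013],
    [0.002,0,-0.012],
    [0.002,0,-0.013],
    [0.002,0,-0.012],
    [0,0.003,0],
    [0,0.002,0],
    [-0.001,0.003,0],
    [-0.001,0.002,0],
    [-0.002,0.003,0],
    [-0.002,0.002,0],
    [-0.002,0.001,0],
    [0,0,0.01],
    [0,0,0.01],
    [0,0,0.01],
    [0,0,0.01],
    [0,0,0.01],
  ],
  delta_rot=[
    [0,0,0],
    [0,0,0],
    [0,0,0],
    [0,0,0],
    [0,0,0],
    [0,0,0],
    [0,0,0],
    [0,0,0],
    [0,0,-9],
    [0,0,-10],
    [0,0,-9],
    [0,0,-9],
    [0,0,-9],
    [0,0,-10],
    [0,0,-9],
    [0,0,0],
    [0,0,0],
    [0,0,0],
    [0,0,0],
    [0,0,0],
  ],
  grip=[-1,-1,-1,-1,-1,-1,-1,-1,-1,-1,-1,-1,-1,-1,-1,-1,-1,-1,-1,-1],
)

```text
clock: 16.73
tool_pos: [0.5109, 0.1442, 0.1129]
eef_rot: [-0.386, 0.923, -0.0, -0.0]
contact_force: [-0.9, -0.6, 0.3]
opening: 0.005
finger_force: 0.0
```

```bash
python3 - <<'E'
from plan import *
st(); look("g",True)
for n in ("scene","top"): print([(np.round((Q.T@(np.array(x["point"])[:2]-O)*1000),1),x["confidence"]) for x in r.look_for(n,"bench_block")])
E
```

```text
clk 16.725 h [-109.1   10.6   48.9  245.1] F [-0.9 -0.6  0.3] q [-0.13  0.9  -0.38  1.97  0.79  0.42  1.24] op 0.005142828989698119
[(array([   3.5, -434.5]), 0.89), (array([ -69. , -320.9]), 0.7), (array([-209.5,   41.4]), 0.66), (array([61.7, -1.8]), 0.63)]
[(array([-219.7,   44.3]), 0.94), (array([  12.2, -425. ]), 0.88), (array([ -67.4, -316.7]), 0.84)]
```

View pics/g.png

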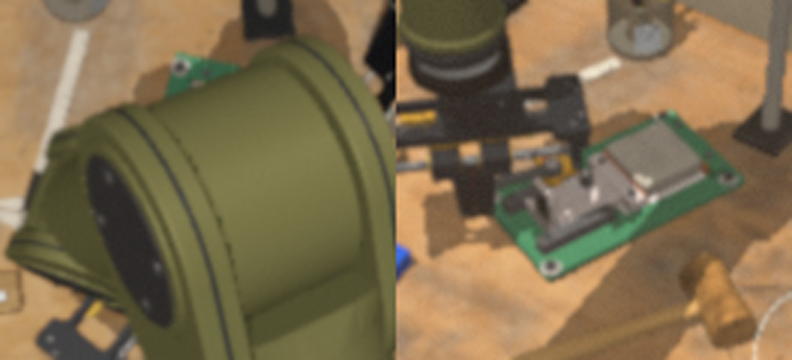

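In the scene half the jaw is flush against the block and the block is against the fixed jaw, around crop pixels (600–700,160). The finger is in front of the knob. Now I'll throw the lever.

>>> play_rows(
  translation=[
    [-0.005,0,0],
    [-0.005,0,0],
    [-0.005,0,0],
    [-0.005,0,0],
    [-0.007,0.003,0],
    [-0.007,0.002,0],
    [-0.006,0.002,0],
    [-0.007,0.002,0],
    [-0.007,0.002,0],
    [-0.007,0.001,0],
    [-0.006,0.002,0],
    [-0.007,0.001,0],
    [-0.007,0.001,0],
    [-0.007,0.001,0],
    [-0.007,0.001,0],
    [-0.006,0.001,0],
  ],
  delta_rot=[
    [0,0,0],
    [0,0,0],
    [0,0,0],
    [0,0,0],
    [0,0,5],
    [0,0,4],
    [0,0,4],
    [0,0,5],
    [0,0,4],
    [0,0,4],
    [0,0,4],
    [0,0,5],
    [0,0,4],
    [0,0,4],
    [0,0,5],
    [0,0,4],
  ],
  grip=[-1,-1,-1,-1,-1,-1,-1,-1,-1,-1,-1,-1,-1,-1,-1,-1],
)

```text
clock: 18.92
tool_pos: [0.5888, 0.2034, 0.1134]
eef_rot: [0.059, 0.998, -0.001, -0.001]
contact_force: [-2.3, -2.0, 0.5]
opening: 0.005
finger_force: 1.0
```

```bash
python3 - <<'E'
from plan import *
st(); look("h")
W=[]
for i in range(13,23):
    f=i/22; n=65-f*95; W.append((*arc(166-f*121,n,17.5),50,n+180,2))
plan(W)
E
```

```text
clk 18.925 h [-55.6  92.6  49.4 192.9] F [-2.3 -2.   0.5] q [-0.27  0.95 -0.25  1.69  0.4   0.56  0.69] op 0.005245262794297769
scene knob 9 [-39.3  85.7] r 59.0 theta 1.0
from [-54.8  93.   49.5 193. ]
20 {"translation": [[-0.003, 0.0, -0.0], [-0.002, 0.001, -0.0], [-0.004, 0.0, -0.0], [-0.003, 0.001, -0.0], [-0.003, -0.0, -0.0], [-0.004, -0.0, -0.0], [-0.003, 0.0, -0.0], [-0.003, 0.0, -0.0], [-0.004, 0.0, -0.0], [-0.003, 0.0, -0.0], [-0.003, 0.0, -0.0], [-0.004, 0.001, -0.0], [-0.003, -0.0, -0.0], [-0.003, -0.001, -0.0], [-0.003, 0.0, -0.0], [-0.004, 0.0, -0.0], [-0.003, -0.0, -0.0], [-0.003, -0.0, -0.0], [-0.003, -0.0, -0.0], [-0.004, -0.001, -0.0]], "delta_rot": [[0, 0, 2], [0, 0, 2], [0, 0, 2], [0, 0, 2], [0, 0, 2], [0, 0, 3], [0, 0, 2], [0, 0, 2], [0, 0, 2], [0, 0, 2], [0, 0, 2], [0, 0, 3], [0, 0, 2], [0, 0, 2], [0, 0, 2], [0, 0, 2], [0, 0, 2], [0, 0, 3], [0, 0, 2], [0, 0, 2]], "grip": [-1, -1, -1, -1, -1, -1, -1, -1, -1, -1, -1, -1, -1, -1, -1, -1, -1, -1, -1, -1]}
to [  7.3  85.8  49.5 150. ]
```

>>> play_rows(
  translation=[
    [-0.003,0,0],
    [-0.002,0.001,0],
    [-0.004,0,0],
    [-0.003,0.001,0],
    [-0.003,0,0],
    [-0.004,0,0],
    [-0.003,0,0],
    [-0.003,0,0],
    [-0.004,0,0],
    [-0.003,0,0],
  ],
  delta_rot=[
    [0,0,2],
    [0,0,2],
    [0,0,2],
    [0,0,2],
    [0,0,2],
    [0,0,3],
    [0,0,2],
    [0,0,2],
    [0,0,2],
    [0,0,2],
  ],
  grip=[-1,-1,-1,-1,-1,-1,-1,-1,-1,-1],
)

```text
clock: 20.27
tool_pos: [0.6208, 0.1974, 0.1138]
eef_rot: [0.24, 0.971, 0.001, 0.0]
contact_force: [-2.6, 5.4, -2.5]
opening: 0.006
finger_force: 2.5
```

>>> play_rows(
  translation=[
    [-0.003,0,0],
    [-0.004,0.001,0],
    [-0.003,0,0],
    [-0.003,-0.001,0],
    [-0.003,0,0],
    [-0.004,0,0],
    [-0.003,0,0],
  ],
  delta_rot=[
    [0,0,2],
    [0,0,3],
    [0,0,2],
    [0,0,2],
    [0,0,2],
    [0,0,2],
    [0,0,2],
  ],
  grip=[-1,-1,-1,-1,-1,-1,-1],
)

```text
clock: 21.15
tool_pos: [0.6399, 0.1845, 0.1139]
eef_rot: [0.364, 0.931, 0.001, 0.0]
contact_force: [-1.3, 2.1, -2.1]
opening: 0.001
finger_force: 1.2
```

```bash
python3 - <<'E'
from plan import *
st(); look("i")
E
```

```text
clk 21.15 h [ -1.2  92.   49.9 157. ] F [-1.3  2.1 -2.1] q [-0.29  0.98 -0.12  1.55  0.17  0.62  0.33] op 0.0010729327732756054
scene knob 6 [ 5.9 65.3] r 49.8 theta 0.06
```

>>> play_rows(
  translation=[
    [-0.003,0,0],
    [-0.003,0,0],
    [-0.003,0,0],
    [-0.002,0,0],
  ],
  delta_rot=[
    [0,0,3],
    [0,0,2],
    [0,0,2],
    [0,0,0],
  ],
  grip=[-1,-1,-1,-1],
)

```text
clock: 21.75
tool_pos: [0.6469, 0.1761, 0.114]
eef_rot: [0.42, 0.908, 0.0, -0.0]
contact_force: [-2.4, 2.5, 3.5]
opening: 0.004
finger_force: 1.8
```

>>> play_rows(
  translation=[
    [-0.002,0,0],
    [-0.001,0,0],
    [0,0,0],
  ],
  delta_rot=[
    [0,0,0],
    [0,0,0],
    [0,0,0],
  ],
  grip=[-1,-1,-1],
)

```text
clock: 22.12
tool_pos: [0.6472, 0.1758, 0.1139]
eef_rot: [0.419, 0.908, 0.001, -0.002]
contact_force: [-4.7, 5.5, 5.0]
opening: 0.003
finger_force: 3.9
```

```bash
python3 - <<'E'
from plan import *
st()
E
```

```text
clk 22.125 h [  8.7  86.2  49.9 150.2] F [-4.7  5.5  5. ] q [-0.28  0.99 -0.1   1.53  0.13  0.63  0.27] op 0.003286993916721835
```

The lever is against its stop. I'll give it one last light push, then draw clear.

>>> play_rows(
  translation=[
    [-0.002,0,0],
    [-0.001,0,0],
    [0.008,0,0],
    [0.01,0,0],
    [0.008,0,-0.005],
    [0,0,-0.025],
    [0,0,-0.03],
    [0,0,-0.03],
    [0.01,0,-0.03],
    [0.03,0.01,-0.02],
    [0.04,0.01,0],
    [0.04,0.01,0],
    [0.04,0.01,0],
    [0.04,0.01,0],
    [0.04,0,0],
    [0.03,0,0],
    [0,0,0],
    [0,0,0],
  ],
  delta_rot=[
    [0,0,0],
    [0,0,0],
    [0,0,0],
    [0,0,0],
    [0,0,0],
    [0,0,0],
    [0,0,0],
    [0,0,0],
    [0,0,0],
    [0,0,0],
    [0,0,0],
    [0,0,0],
    [0,0,0],
    [0,0,0],
    [0,0,0],
    [0,0,0],
    [0,0,0],
    [0,0,0],
  ],
  grip=[-1,-1,-1,-1,-1,-1,-1,-1,-1,-1,-1,-1,-1,-1,-1,-1,-1,-1],
)

```text
clock: 24.38
tool_pos: [0.4986, 0.4276, 0.2539]
eef_rot: [0.42, 0.907, -0.0, 0.001]
contact_force: [0.6, -1.0, 0.4]
opening: 0.008
finger_force: 0.0
```

```bash
python3 - <<'E'
from plan import *
st(); look("j",True)
E
```

```text
clk 24.375 h [-216.1  273.2  189.9  150. ] F [ 0.6 -1.   0.4] q [-0.75  0.78 -0.06  1.51  0.06  0.85 -0.13] op 0.0076730363150853634
top knob 41 [23.5 78.1] r 71.1 theta -0.0
scene knob 50 [23.6 77.3] r 70.7 theta -0.01
```

View pics/j.png

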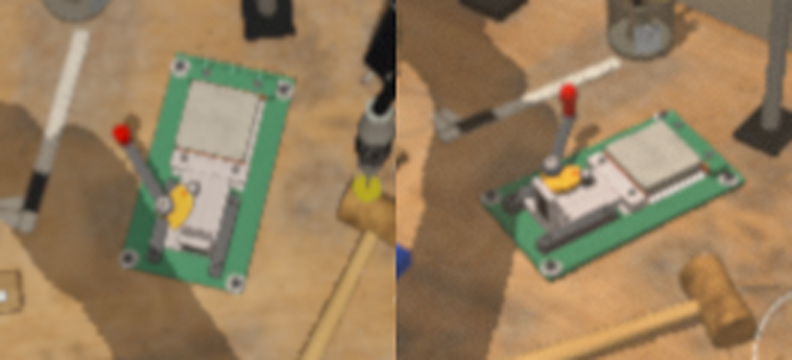

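Both views show the knob at θ≈0 (crop pixels (122,133) and (568,95)), with the cam behind the follower. The block sits square between the jaws and the bystanders have not moved. I'll hand it in.

```bash
python3 -c "
from plant import r
print(r.finish_job())"
```

```text
the job is handed in; nothing more can be done
None
```

The job is handed in at 24.4 s: the cam is locked at about 0 rad, the block sits square between the two jaws, the hand is clear and the bystanders look unmoved; the hand-in gave no verdict, and I had no reading of the jaw squeeze force.

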